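Weigh a specimen basket on the spring balance

TASK

Weigh the specimen basket with the blue rim: hang it by its wire bail on the hook of the spring balance, easing its weight on slowly until the balance alone carries it so that the hook never drops or jumps and hardly stirs when you let go, then take the hand clear of it and let the reading settle for a good second. Then take hold of it again, lift it off the hook just as gently, without letting the hook snap back, and stand it flat inside the white tray of weighed baskets without dropping it. Do not pull the balance to its end stop, push its hook or stand about, or disturb the other things on the bench.

Things in the scene. Friction and masses are not known exactly. Their poses are not given: they have to be found in the camera images.
- sample_grip (a point): Where to grip the sample basket, between the front halves of its two long side walls, fingers either side along y: 36 mm above its underside, 26 mm in front (-x) of the bail, on its centre plane; the basket is 44 mm wide here. Grip firmly (the weight hangs behind the grip). The basket's x runs along its long side with -x roughly towards the robot, y along the bail's bar, z up
- sample_bar (a point): Middle of the bar of the sample's rigid wire bail, 148 mm above the centre of the underside (centre line of the 5 mm wire). The bail is an arch across the basket's middle in its y-z plane: two legs 49 mm apart up to 112 mm, then sloping in to the bar, which peaks slightly at its middle; free space 90 mm high beneath it. Axes as sample_grip
- sample: The sample: slotted steel specimen basket with a blue rim, filled with ceramic test bars, 84 (x) x 44 (y) mm and 50 mm high, with an upright wire bail; starts in the grey tray, where the order of the baskets varies. Origin: centre of its underside, axes as sample_grip. Weighs 0.17 to 0.56 kg by its unseen filling, centre of mass on the bail's plane, about 30 mm up; loose
- hook_seat (a point): Lowest inside point of the balance's hook; a hung bar's centre line is 2.5 mm above it. 280 mm above the bench when empty; sinks under load. 5 mm wire in this frame's x-z plane: its point is 12 mm out to -x, top 12 mm above the seat; its back is 11 mm out to +x, rejoining the axis 34 mm up. The mouth faces -x (robot side): the bar goes in over the point, 17 to 27 mm above the seat, then down. z up
- hook (a joint): How far the balance's hook is pulled out, m: 0 empty, growing downwards, end stop at 0.105. The hook, its pull rod and red pointer slide straight down against a spring of 60 N/m with about 0.2 N preload and light damping; if let go out of balance it bobs at 2 to 3 Hz for a second or two. The sample's own weight pulls it out by 25 to 89 mm
- stand: Fixed retort stand with the balance; origin on the bench below the balance's axis. Base plate 10 mm high, 130 wide, from 60 mm in front (-x) to 150 mm behind; rod 120 mm behind, 540 high; clamp arm at 470 mm. The white 20 mm balance tube is straight above the hook, from 325 to 510 mm: keep the hand in front (-x) of it, with the fingers tilted forward about 30 degrees from straight down
- out_tray: Fixed white tray for weighed baskets, 160 (x) x 240 (y) mm, rim 14 mm high, walls and floor 4 mm (a standing basket's underside is 4 mm above the bench). Origin: centre of its underside, z up. The green basket stands in its +y half, about 60 mm from the centre; the -y half is free
- in_tray: Fixed grey tray of baskets to be weighed, 140 (x) x 380 (y) mm, rim 14 mm, floor 4 mm. The three baskets stand about 125 mm apart. Origin: centre of its underside
- yellow: a specimen basket of the same make and size as the sample but with a yellow rim, standing in the grey tray; loose, to be left alone. Origin: centre of its underside
- red: a specimen basket of the same make and size as the sample but with a red rim, standing in the grey tray; loose, to be left alone. Origin: centre of its underside
- green: a specimen basket of the same make and size as the sample but with a green rim, standing in the white tray; loose, to be left alone. Origin: centre of its underside
- bottle_a: amber reagent bottle, 86 mm diameter, 165 mm high; loose bystander, to be left alone. Origin: centre of its underside
- bottle_b: amber reagent bottle, 86 mm diameter, 165 mm high; loose bystander, to be left alone. Origin: centre of its underside
- bottle_c: small amber bottle, 56 mm diameter, 115 mm high; loose bystander, to be left alone. Origin: centre of its underside
- vial: vial of yellow sample with a white cap, 28 mm diameter, 60 mm high; loose bystander, to be left alone. Origin: centre of its underside
- brush: small brush 150 mm long, lying on the bench in front of the stand; loose bystander, to be left alone. Origin: centre of its underside

How it is judged:
On the way, in this order (a step that is already met when the one before it is completed fails the run):
1. the sample hangs on the hook alone, untouched by the hand, and the reading is steady for a second (contact force between hook and sample above 1 N and contact force between sample and the fingers below 0.05 N and contact force between sample and the arm below 0.05 N and value of joint hook above 0.018 m and velocity of joint hook between -0.01 and 0.01 m/s and linear speed of sample below 0.03 m/s), for 1 s.
2. the sample is off the hook and the balance is back at zero (contact force between hook and sample below 0.05 N and value of joint hook below 0.004 m and horizontal distance between sample_bar and hook_seat above 0.03 m), for 0.2 s.
At the end, for the whole second after the job is handed in: The blue-rimmed basket stands flat (within 0.06 rad, underside within 4 mm of the tray floor) and at rest inside the white tray, let go; the balance is empty and back within 4 mm of zero (x of sample in the frame of out_tray between -0.06 and 0.06 m and y of sample in the frame of out_tray between -0.1 and 0.1 m and z of sample in the frame of out_tray below 0.008 m and angle between sample's own z axis and vertical below 0.06 rad and linear speed of sample below 0.02 m/s and contact force between sample and the fingers below 0.05 N and contact force between sample and out_tray above 0.5 N and value of joint hook below 0.004 m); the robot touches nothing.
It fails at once if the balance is jerked (its hook drops, jumps or snaps back faster than 0.12 m/s) or pulled to its end stop (velocity of joint hook above 0.12 m/s or velocity of joint hook below -0.12 m/s or value of joint hook above 0.102 m).
It fails at once if the basket is let go before its weight is balanced: hanging free, it sinks or jumps with the hook faster than 0.07 m/s (contact force between sample and the fingers below 0.05 N and contact force between hook and sample above 0.3 N and (velocity of joint hook above 0.07 m/s or velocity of joint hook below -0.07 m/s)).
It fails at once if the hook is pushed or pulled hard by the basket (over 20 N), or the hand or arm leans on the balance or stand (over 8 N) (contact force between hook and sample above 20 N or contact force between stand and the fingers above 8 N or contact force between stand and the arm above 8 N).
It fails at once if the basket is dropped (falls freely at over 0.4 m/s) or banged down on the white tray (lands at over 0.2 m/s) ((contact force between sample and out_tray above 0.5 N and linear speed of sample above 0.2 m/s) or (linear speed of sample above 0.4 m/s and contact force between sample and the fingers below 0.02 N and contact force between sample and hook below 0.02 N and contact force between sample and out_tray below 0.02 N and contact force between sample and in_tray below 0.02 N)).
It fails at once if another basket, a bottle, the vial or the brush is moved by over 15 mm (distance of any of yellow, red, green, bottle_a, bottle_b, bottle_c, vial, brush from where it was at the start of the episode above 0.015 m).
It also fails if it takes over 62 s, if anything falls off the work surface, if the arm or the gripper's body presses on something with over 40 N, if the wrist force passes 120 N, or if a joint passes its speed limit or range.

ROBOT

A 6-joint arm with a two-finger parallel gripper is mounted at the origin on the work surface. World frame = base frame: x ahead of the robot, y to its left, z up, the work surface at z = 0. Lengths are in m, angles in rad, forces in N, time in s.
With the tool pointing down it reaches from about 0.325 to 1 m from the base axis. Payload 5.1 kg.
Tool frame: the origin (TCP) lies between the finger pads; the fingertips stand 25 mm ahead of it and the grasp point (between the pads) lies 6 mm ahead of it; z points along the fingers, y is the line along which they close (so a half turn about z gives the same grasp; the last joint's range is limited). The gripper opens to 85 mm and grips with 20 to 120 N. Pads are 22 mm wide; open, the fingers measure 114 mm over their backs; the gripper's body (76 mm by 85 mm) begins 54 mm behind the grasp point. The pads swing forward as they close: fully open they stand 13 mm farther back than shut.
Start: joints at [1.037, 0.124, 1.65, -0, 1.367, -0.083], TCP at [0.283, 0.585, 0.256] pointing down, gripper open.
Joint ranges: [-2.61, 2.61], [-1.02, 2.33], [0.03, 2.71], [-1.35, 4.49], [0.32, 2.68], [-2.91, 2.91]. Speed limits (rad/s): [2.57, 2.57, 3.14, 3.14, 3.14, 3.14].

INTERFACE

Orientations are given as a 3x3 rotation matrix whose columns are the frame's x, y, z axes.
In Python, from workcell import r gives the robot as it stands.
- The arm moves only by the tool apply_moves, never from a script. Its argument "series" is a list that holds one entry, the list of rows, each a list of 4 numbers: the shift along the world's x, y, z in m, then the turn about the world's z in degrees. A call has 1 to 8 rows; each row is the pose to reach, as a shift and turn from the pose commanded when the call began; what a row does not reach only later rows make up. A row lasts 1/10 s, in which the tool goes at most 50 mm and 8.59 degrees, less where a joint would pass 70% of its speed; a pose out of reach is approached as far as the arm can. A call with a gripper value outside its range is refused whole. "claw" is the closure, from 0 (fully open) to 1 (shut), set as the call begins (left out, the last holds). The fingers move at their own pace and stop on an object; "grip_force" is the grip in N (left out, the last holds). Time passes only in rows, so rows that repeat a pose let the fingers close. It gives the time, the measured TCP pose, the force, the opening and the grip force at its end, in the units of the state.
- r.sense(): the state, without advancing time (a new reading comes with each control period).
- r.grab_frame(name): name is "scene" or "top" or "wrist"; returns the picture (480x640x3 uint8, blue, green, red); there is no depth.
- r.camera_info(name): a dict with "fov_y" (degrees; the focal length in pixels is half the picture's height over the tangent of half this angle, whatever the lens; pixels are square), "cx", "cy" (the principal point, pixels), "distortion" ([k1, k2, p1, p2, k3] as OpenCV has them; the pictures are not rectified), "cam_to_world" (4x4, takes a point from camera to world coordinates); the wrist camera has in their place "hand_eye" (4x4, takes a point from camera to tool coordinates, whose origin is the TCP and whose axes are the flange's). Camera axes: x right, y up, looking along -z (the intrinsics and any distortion apply to the point x, -y, -z); pixel columns grow to the right and rows downward; lengths in m; the calibration is good to about 2 mm. A picture is of the moment at which its call begins: read the wrist's pose just before it. camera_info takes no time and is no camera call.
- r.sign_off(): hands the job in; it is judged then, once.
The state is a dict: "clock": time; "qpos": joint angles; "joint_velocities": joint speeds; "tau": joint torques, N m; "ee_pos": TCP position; "ee_rot": TCP orientation; "ft_force": force on the tool from outside, world axes, zero at the start; "wrist_torque": the same for the moment, N m; "gripper_width": finger opening in m; "finger_force": force on a finger pad.
Only numpy, scipy, OpenCV 4.12 (cv2) and the standard library are available. Lean on these libraries where they do the work, as an engineer would, in place of code of your own. Each camera call takes 0.05 s, during which the arm holds its last target. There are 200 camera calls.

## Working session

There is one attempt and no reset: what is moved stays moved. The work goes in short steps, Python scripts to look and compute and a tool call to move; the robot and the scene stay as the last step left them, time stands still between calls to the robot, and variables do not carry over. Pictures are saved under pics/ and viewed, at most 10 in all, crops included, and the job is handed in when it is done.

Besides the shell and the picture viewer there is one more tool, called after "Call:" as a command line: name --argument value ..., lists and objects as JSON in quotes. apply_moves: Moves the arm, as the interface text tells. Its arguments: {"type":"object","properties":{"series":{"type":"array"},"claw":{"type":"number"},"grip_force":{"type":"number"}},"required":["series"]}

```bash
mkdir -p pics; ls; cat > h.py <<'E'
import numpy as np,cv2
from workcell import r
def cam(n):
    c=r.camera_info(n);f=240/np.tan(np.radians(c['fov_y'])/2)
    K=np.array([[f,0,c['cx']],[0,f,c['cy']],[0,0,1]])
    if 'cam_to_world' in c: T=np.array(c['cam_to_world'])
    else:
        s=r.sense();W=np.eye(4);W[:3,:3]=s['ee_rot'];W[:3,3]=s['ee_pos'];T=W@np.array(c['hand_eye'])
    return K,np.array(c['distortion'],float),T
def ray(C,uv):
    K,d,T=C
    p=cv2.undistortPoints(np.array([[uv]],float),K,d)[0,0]
    v=T[:3,:3]@np.array([p[0],-p[1],-1]);return T[:3,3],v/np.linalg.norm(v)
def atz(C,uv,z):
    o,v=ray(C,uv);return o+v*(z-o[2])/v[2]
def tri(l):
    A=np.zeros((3,3));b=np.zeros(3)
    for C,uv in l:
        o,v=ray(C,uv);P=np.eye(3)-np.outer(v,v);A+=P;b+=P@o
    x=np.linalg.solve(A,b)
    e=[np.linalg.norm((np.eye(3)-np.outer(ray(C,uv)[1],ray(C,uv)[1]))@(x-ray(C,uv)[0])) for C,uv in l]
    return x,e
def proj(C,p):
    K,d,T=C
    q=np.linalg.inv(T)@np.append(p,1);return cv2.projectPoints(np.array([[q[0],-q[1],-q[2]]]),np.zeros(3),np.zeros(3),K,d)[0].ravel()
E
python3 - <<'E'
from h import *
for n in('scene','top'):
    cv2.imwrite(f'pics/{n}0.png',r.grab_frame(n)); K,d,T=cam(n);print(n,K[0,0],d,T.round(3).tolist())
s=r.sense();print(s['ee_pos'],np.array(s['ee_rot']).round(3).tolist(),s['clock'],s['gripper_width'])
print(np.array(r.camera_info('wrist')['hand_eye']).round(3).tolist())
E
```

```text
pics
scene 561.5996180366253 [0.05433801 0.         0.         0.         0.        ] [[0.52, -0.459, 0.721, 1.54], [0.854, 0.28, -0.437, -0.536], [-0.001, 0.843, 0.538, 0.871], [0.0, 0.0, 0.0, 1.0]]
top 554.2472540500388 [-0.01580487  0.          0.          0.          0.        ] [[0.002, 0.989, -0.15, 0.411], [-1.0, 0.001, -0.009, 0.011], [-0.008, 0.15, 0.989, 1.373], [0.0, 0.0, 0.0, 1.0]]
[0.28297014 0.58460604 0.25516697] [[-0.9, 0.436, -0.001], [0.436, 0.9, -0.002], [0.0, -0.002, -1.0]] 0.1 0.08563607979336765
[[0.0, 0.959, 0.284, 0.072], [1.0, 0.0, -0.001, -0.0], [-0.001, 0.284, -0.959, -0.117], [0.0, 0.0, 0.0, 1.0]]
```

View pics/scene0.png

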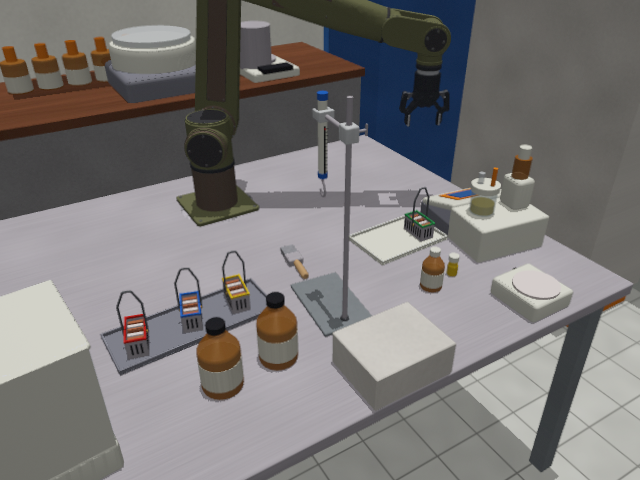

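View pics/top0.png

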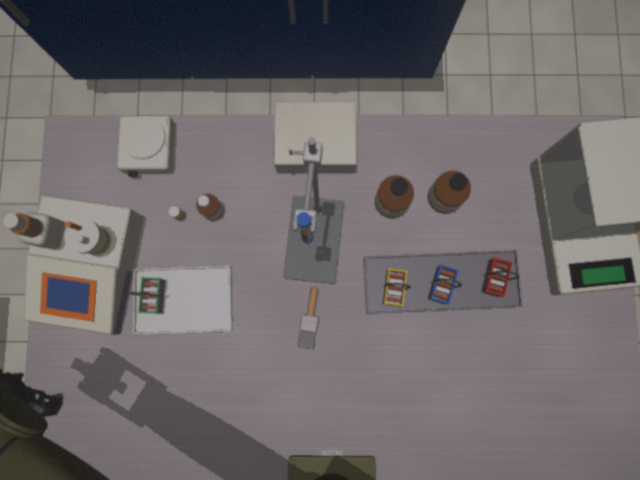

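Scene picture: robot at the back, and the grey tray with red (135,328), blue (190,305) and yellow (236,290) baskets. The stand's hook is near (323,190) and the white tray near (398,238). The top picture shows blue at (444,285), the white tray at (183,300) and the balance tube at (304,222). I'll magnify for measuring.

```bash
python3 - <<'E'
from h import *
a=cv2.imread('pics/scene0.png');b=cv2.imread('pics/top0.png')
def c(im,x,y,w,h,W,H): return cv2.resize(im[y:y+h,x:x+w],(W,H),interpolation=cv2.INTER_CUBIC)
# 4 panels 400x300: scale: 5x of 80x60 
t=np.vstack([np.hstack([c(a,160,260,80,80,400,400)[:300],c(a,283,140,80,60,400,300)]),np.hstack([c(b,410,255,80,60,400,300),c(b,270,190,80,60,400,300)])])
cv2.imwrite('pics/crop1.png',t)
A,B=cam('scene'),cam('top')
print('blue top px z.05',atz(B,(443,285),.054).round(3))
for n,p in dict(tray_out=[(133,270),(230,266),(231,332),(135,333)],tray_in=[(363,257),(517,251),(521,305),(368,312)],base=[(292,196),(344,200),(336,283),(285,277)],green=[(150,295)],yel=[(396,287)],red=[(498,278)],brush=[(314,290),(306,345)]).items():
    print(n,[atz(B,q,{'tray_out':.014,'tray_in':.014,'base':.01,'brush':.01}.get(n,.054)).round(3)[:2].tolist() for q in p])
print('hook vert',[atz(A,(323,194),z).round(3).tolist() for z in(.27,.28,.29)])
print('tube top',atz(B,(304,220),.51).round(3))
E
```

```text
blue top px z.05 [ 0.503 -0.266  0.054]
tray_out [[0.541, 0.489], [0.552, 0.249], [0.391, 0.243], [0.388, 0.476]]
tray_in [[0.574, -0.079], [0.59, -0.459], [0.457, -0.463], [0.44, -0.09]]
base [[0.729, 0.098], [0.719, -0.033], [0.51, -0.012], [0.525, 0.113]]
green [[0.478, 0.431]]
yel [[0.498, -0.154]]
red [[0.52, -0.397]]
brush [[0.493, 0.042], [0.36, 0.061]]
hook vert [[0.561, 0.061, 0.27], [0.577, 0.051, 0.28], [0.593, 0.041, 0.29]]
tube top [0.574 0.047 0.51 ]
```

View pics/crop1.png

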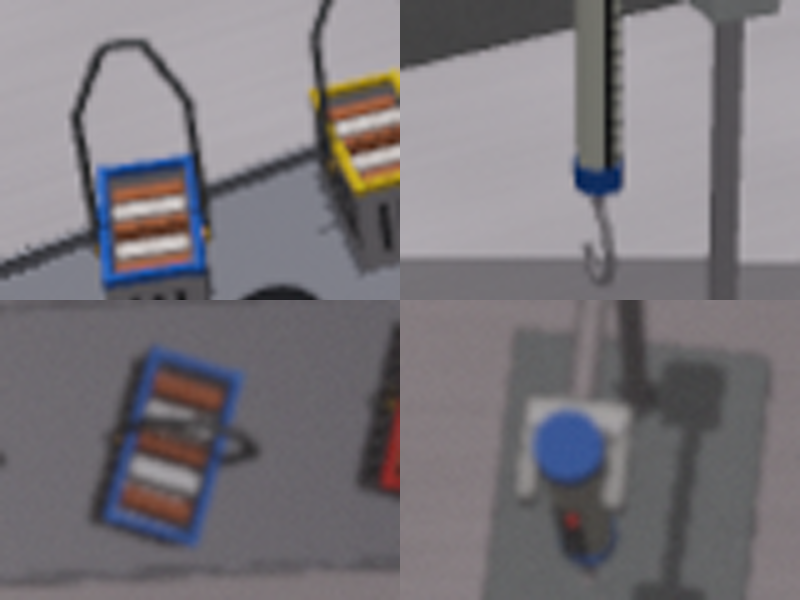

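The crop shows the blue rim corners at top-view px (441,265), (459,270), (449,305) and (431,299), so the yaw is about -16°. The bail arch leans to image right. The hook's inside bottom is at scene px (323,195.6). Now I'll move, and check how the arm behaves at the edge of its reach, because the hand needs a forward tilt.

```bash
python3 - <<'E'
from h import *
A,B=cam('scene'),cam('top')
cs=[(441.4,264.6),(458.6,269.6),(449,304.6),(431,299.4)]
P=np.array([atz(B,q,.054) for q in cs]);print(P.round(3).tolist(),P.mean(0).round(4));d=P[0]+P[1]-P[2]-P[3];print(np.degrees(np.arctan2(d[1],d[0])),np.linalg.norm(d)/2)
sc=[(160+98/5,260+168/5),(160+190/5,260+157/5),(160+207/5,260+270/5),(160+106/5,260+285/5)]
Q=np.array([atz(A,q,.054) for q in sc]);print(Q.round(3).tolist(),Q.mean(0).round(4))
print('bar',tri([(A,(160+123/5,260+42/5)),(B,(410+252/5,255+150/5))]))
s=r.sense();print(np.array(s['ft_force']).round(2),s['qpos'])
E
```

```text
[[0.551, -0.263, 0.054], [0.54, -0.304, 0.054], [0.457, -0.278, 0.054], [0.469, -0.236, 0.054]] [ 0.5041 -0.2705  0.054 ]
-17.588412511187244 0.08697202443085914
[[0.463, -0.276, 0.054], [0.478, -0.236, 0.054], [0.561, -0.259, 0.054], [0.547, -0.301, 0.054]] [ 0.5122 -0.2681  0.054 ]
bar (array([ 0.49984317, -0.27445658,  0.14896561]), [np.float64(0.010094579854146371), np.float64(0.010094579854146458)])
[ 0.18  0.54 -0.59] [ 1.03738325e+00  1.24441764e-01  1.65155048e+00 -5.25648193e-06
  1.36750385e+00 -8.25918873e-02]
```

Call:
apply_moves --series '[[[0,0,0.05,0],[0,0,0.1,0],[0,0,0.15,0],[0,0,0.2,0],[0,0,0.25,0],[0,0,0.3,0],[0,0,0.35,0],[0,0,0.4,0]]]'

```text
clock: 0.9
ee_pos: [0.283, 0.5847, 0.6579]
ee_rot: [[-0.9, 0.436, -0.0], [0.436, 0.9, -0.0], [0.0, -0.001, -1.0]]
ft_force: [0.6, 0.6, -0.0]
gripper_width: 0.0853
finger_force: 0.0
```

Call:
apply_moves --series '[[[0,0,0.05,0],[0,0,0.1,0],[0,0,0.15,0],[0,0,0.2,0],[0,0,0.25,0],[0,0,0.3,0],[0,0,0.35,0],[0,0,0.4,0]]]'

```text
clock: 1.7
ee_pos: [0.2529, 0.5229, 0.8717]
ee_rot: [[-0.9, 0.435, 0.01], [0.436, 0.9, 0.02], [-0.0, 0.023, -1.0]]
ft_force: [0.1, 0.3, 0.2]
gripper_width: 0.0851
finger_force: 0.0
```

```bash
python3 - <<'E'
from h import *
s=r.sense();print(s['clock'],np.array(s['ee_pos']).round(4),np.array(s['ee_rot']).round(3).tolist(),s['qpos'].round(3))
E
```

```text
1.7 [0.2529 0.5229 0.8717] [[-0.9, 0.435, 0.01], [0.436, 0.9, 0.02], [-0.0, 0.023, -1.0]] [ 1.027  0.513  0.025  0.003  2.581 -0.09 ]
```

Call:
apply_moves --series '[[[0,0,-0.05,0],[0,0,-0.1,0]]]'

```text
clock: 1.9
ee_pos: [0.255, 0.5264, 0.828]
ee_rot: [[-0.9, 0.435, 0.015], [0.436, 0.9, 0.028], [-0.001, 0.032, -0.999]]
ft_force: [-0.4, 1.1, 1.5]
gripper_width: 0.0858
finger_force: 0.0
```

Call:
apply_moves --series '[[[0.025,-0.04,0,0],[0.05,-0.08,0,0],[0.075,-0.12,0,0],[0.1,-0.16,0,0],[0.125,-0.2,0,0],[0.15,-0.24,0,0],[0.175,-0.28,0,0],[0.2,-0.32,0,0]]]'

```text
clock: 2.7
ee_pos: [0.4547, 0.2067, 0.8258]
ee_rot: [[-0.9, 0.435, 0.014], [0.436, 0.9, 0.019], [-0.004, 0.023, -1.0]]
ft_force: [0.5, 0.3, 0.4]
gripper_width: 0.0856
finger_force: 0.0
```

Call:
apply_moves --series '[[[0.025,-0.04,0,0],[0.05,-0.08,0,0],[0.075,-0.12,0,0],[0.1,-0.16,0,0],[0.125,-0.2,0,0],[0.15,-0.24,-0.01,0],[0.175,-0.28,-0.03,0],[0.2,-0.32,-0.05,0]]]'

```text
clock: 3.5
ee_pos: [0.654, -0.1101, 0.7768]
ee_rot: [[-0.9, 0.436, 0.014], [0.436, 0.9, 0.016], [-0.006, 0.02, -1.0]]
ft_force: [0.3, -0.4, -0.5]
gripper_width: 0.0856
finger_force: 0.0
```

Call:
apply_moves --series '[[[0.025,-0.035,-0.02,0],[0.05,-0.07,-0.05,0],[0.075,-0.105,-0.08,0],[0.1,-0.14,-0.11,0],[0.125,-0.175,-0.14,0],[0.15,-0.21,-0.17,0],[0.175,-0.245,-0.2,0],[0.2,-0.28,-0.23,0]]]'

```text
clock: 4.3
ee_pos: [0.8285, -0.369, 0.5382]
ee_rot: [[-0.9, 0.436, 0.015], [0.436, 0.9, 0.014], [-0.008, 0.02, -1.0]]
ft_force: [1.0, 0.2, 0.1]
gripper_width: 0.0852
finger_force: 0.0
```

```bash
cat > s.py <<'E'
from h import *
s=r.sense();R=np.array(s['ee_rot']);z=R[:,2];b=-R[:,0]
print(s['clock'],np.array(s['ee_pos']).round(4),s['qpos'].round(3),'yaw(-x)',np.degrees(np.arctan2(b[1],b[0])).round(1),'yawy',np.degrees(np.arctan2(R[1,1],R[0,1])).round(1),'pitch',np.degrees(np.arctan2(-z@[0,0,1],np.hypot(*z[:2]))).round(1),'z',z.round(3),'y.z',R[2,1].round(3),'ft',np.array(s['ft_force']).round(1),'w',s['gripper_width'],s['finger_force'])
E
python3 s.py
```

```text
4.3 [ 0.8285 -0.369   0.5382] [-0.484  0.954  0.03   0.024  2.15  -1.59 ] yaw(-x) -25.9 yawy 64.1 pitch 88.8 z [ 0.015  0.014 -1.   ] y.z 0.02 ft [1.  0.2 0.1] w 0.08517553330576638 0.0
```

Call:
apply_moves --series '[[[1.8,-0.88,0,0],[1.8,-0.88,0,0],[1.8,-0.88,0,0],[1.8,-0.88,0,0]]]'

```text
clock: 4.7
ee_pos: [0.8734, -0.3933, 0.4653]
ee_rot: [[-0.899, 0.435, 0.048], [0.435, 0.9, -0.001], [-0.044, 0.02, -0.999]]
ft_force: [-0.5, 0.8, 0.2]
gripper_width: 0.0854
finger_force: 0.0
```

```bash
python3 s.py
```

```text
4.7 [ 0.8734 -0.3933  0.4653] [-0.485  1.036  0.025  0.024  2.037 -1.594] yaw(-x) -25.8 yawy 64.2 pitch 87.2 z [ 0.048 -0.001 -0.999] y.z 0.02 ft [-0.5  0.8  0.2] w 0.08544563412033186 0.0
```

Call:
apply_moves --series '[[[1.8,-0.88,0.5,0],[1.8,-0.88,0.5,0],[1.8,-0.88,0.5,0],[1.8,-0.88,0.5,0],[1.8,-0.88,0.5,0],[1.8,-0.88,0.5,0],[1.8,-0.88,0.5,0],[1.8,-0.88,0.5,0]]]'

```text
clock: 5.5
ee_pos: [0.9042, -0.4166, 0.4028]
ee_rot: [[-0.897, 0.436, 0.076], [0.436, 0.9, -0.013], [-0.074, 0.021, -0.997]]
ft_force: [-0.1, 0.6, -0.3]
gripper_width: 0.0854
finger_force: 0.0
```

```bash
python3 s.py
```

```text
5.5 [ 0.9042 -0.4166  0.4028] [-0.492  1.101  0.026  0.026  1.941 -1.601] yaw(-x) -25.9 yawy 64.2 pitch 85.6 z [ 0.076 -0.013 -0.997] y.z 0.021 ft [-0.1  0.6 -0.3] w 0.08539152566475368 0.0
```

Call:
apply_moves --series '[[[1.8,-0.88,1.0,0],[1.8,-0.88,1.0,0]]]'

```text
clock: 5.7
ee_pos: [0.9084, -0.4202, 0.4108]
ee_rot: [[-0.894, 0.435, 0.107], [0.435, 0.9, -0.028], [-0.108, 0.022, -0.994]]
ft_force: [-0.6, -0.8, 0.1]
gripper_width: 0.0851
finger_force: 0.0
```

Call:
apply_moves --series '[[[1.8,-0.88,1.0,0],[1.8,-0.88,1.0,0]]]'

```text
clock: 5.9
ee_pos: [0.9128, -0.4237, 0.4196]
ee_rot: [[-0.889, 0.435, 0.139], [0.434, 0.9, -0.043], [-0.144, 0.022, -0.989]]
ft_force: [-0.2, 0.3, 0.2]
gripper_width: 0.0855
finger_force: 0.0
```

Call:
apply_moves --series '[[[1.8,-0.88,1.0,0]]]'

```text
clock: 6.0
ee_pos: [0.9179, -0.4268, 0.423]
ee_rot: [[-0.885, 0.435, 0.164], [0.432, 0.9, -0.054], [-0.172, 0.023, -0.985]]
ft_force: [-0.4, -0.0, -0.8]
gripper_width: 0.0857
finger_force: 0.0
```

Call:
apply_moves --series '[[[1.8,-0.88,1.0,0]]]'

```text
clock: 6.1
ee_pos: [0.9232, -0.4301, 0.4272]
ee_rot: [[-0.88, 0.435, 0.191], [0.431, 0.9, -0.067], [-0.201, 0.024, -0.979]]
ft_force: [-0.2, 0.3, -0.2]
gripper_width: 0.0858
finger_force: 0.0
```

```bash
python3 s.py
```

```text
6.1 [ 0.9232 -0.4301  0.4272] [-0.497  1.081  0.026  0.033  1.833 -1.603] yaw(-x) -26.1 yawy 64.2 pitch 78.3 z [ 0.191 -0.067 -0.979] y.z 0.024 ft [-0.2  0.3 -0.2] w 0.08575570870969214 0.0
```

Call:
apply_moves --series '[[[1.8,-0.88,0.9,0]]]'

```text
clock: 6.2
ee_pos: [0.9291, -0.4335, 0.4301]
ee_rot: [[-0.874, 0.435, 0.218], [0.428, 0.9, -0.079], [-0.231, 0.024, -0.973]]
ft_force: [0.4, 0.7, 0.7]
gripper_width: 0.0854
finger_force: 0.0
```

Call:
apply_moves --series '[[[1.8,-0.88,0.9,0]]]'

```text
clock: 6.3
ee_pos: [0.9352, -0.437, 0.4318]
ee_rot: [[-0.867, 0.435, 0.244], [0.426, 0.9, -0.091], [-0.259, 0.025, -0.966]]
ft_force: [0.2, -0.1, -0.3]
gripper_width: 0.0857
finger_force: 0.0
```

Call:
apply_moves --series '[[[1.8,-0.88,0.9,0]]]'

```text
clock: 6.4
ee_pos: [0.9414, -0.4405, 0.4338]
ee_rot: [[-0.859, 0.435, 0.269], [0.423, 0.9, -0.103], [-0.287, 0.025, -0.958]]
ft_force: [0.4, 0.7, -0.3]
gripper_width: 0.0854
finger_force: 0.0
```

Call:
apply_moves --series '[[[1.8,-0.88,0.9,0]]]'

```text
clock: 6.5
ee_pos: [0.9475, -0.4441, 0.4361]
ee_rot: [[-0.851, 0.435, 0.295], [0.42, 0.9, -0.115], [-0.315, 0.026, -0.949]]
ft_force: [1.2, 0.2, -0.6]
gripper_width: 0.0851
finger_force: 0.0
```

Call:
apply_moves --series '[[[1.8,-0.88,0.9,0]]]'

```text
clock: 6.6
ee_pos: [0.9537, -0.4475, 0.4387]
ee_rot: [[-0.842, 0.435, 0.32], [0.416, 0.9, -0.127], [-0.344, 0.026, -0.939]]
ft_force: [0.5, 0.1, -0.4]
gripper_width: 0.0855
finger_force: 0.0
```

Call:
apply_moves --series '[[[1.8,-0.88,0.9,0]]]'

```text
clock: 6.7
ee_pos: [0.96, -0.451, 0.4414]
ee_rot: [[-0.832, 0.434, 0.346], [0.412, 0.9, -0.14], [-0.372, 0.027, -0.928]]
ft_force: [0.5, -0.5, -0.4]
gripper_width: 0.0855
finger_force: 0.0
```

Call:
apply_moves --series '[[[1.8,-0.88,0.9,0]]]'

```text
clock: 6.8
ee_pos: [0.9662, -0.4544, 0.4441]
ee_rot: [[-0.821, 0.434, 0.371], [0.408, 0.9, -0.152], [-0.4, 0.027, -0.916]]
ft_force: [-0.6, -0.3, 0.4]
gripper_width: 0.0855
finger_force: 0.0
```

Call:
apply_moves --series '[[[1.8,-0.88,0.9,0]]]'

```text
clock: 6.9
ee_pos: [0.9724, -0.4579, 0.4466]
ee_rot: [[-0.809, 0.434, 0.396], [0.403, 0.9, -0.163], [-0.427, 0.027, -0.904]]
ft_force: [0.3, -0.1, -0.3]
gripper_width: 0.0854
finger_force: 0.0
```

Call:
apply_moves --series '[[[1.8,-0.88,0.9,0]]]'

```text
clock: 7.0
ee_pos: [0.9786, -0.4613, 0.4493]
ee_rot: [[-0.797, 0.434, 0.42], [0.398, 0.901, -0.175], [-0.454, 0.028, -0.89]]
ft_force: [-0.4, 0.1, -0.2]
gripper_width: 0.0858
finger_force: 0.0
```

```bash
python3 s.py
```

```text
7.0 [ 0.9786 -0.4613  0.4493] [-0.501  1.081  0.026  0.048  1.564 -1.605] yaw(-x) -26.5 yawy 64.3 pitch 62.9 z [ 0.42  -0.175 -0.89 ] y.z 0.028 ft [-0.4  0.1 -0.2] w 0.08579218864096237 0.0
```

The tilt persists and is now about 28° forward. Next I'll move to a viewing pose in front of and above the blue basket.

Call:
apply_moves --series '[[[-0.04,0.016,0,1.5],[-0.08,0.032,0,3],[-0.12,0.048,0,4.5],[-0.16,0.064,0,6],[-0.2,0.08,0,7.5],[-0.24,0.096,-0.01,9],[-0.28,0.112,-0.03,9],[-0.32,0.125,-0.05,9]]]'

```text
clock: 7.8
ee_pos: [0.6736, -0.3413, 0.4086]
ee_rot: [[-0.849, 0.288, 0.444], [0.268, 0.957, -0.109], [-0.456, 0.026, -0.889]]
ft_force: [0.4, -0.5, 0.5]
gripper_width: 0.0855
finger_force: 0.0
```

Call:
apply_moves --series '[[[-0.04,0.015,-0.02,0],[-0.08,0.03,-0.04,0],[-0.12,0.045,-0.06,0],[-0.16,0.06,-0.08,0],[-0.2,0.075,-0.1,0],[-0.24,0.09,-0.12,0],[-0.27,0.1,-0.13,0],[-0.27,0.1,-0.13,0]]]'

```text
clock: 8.6
ee_pos: [0.4025, -0.2407, 0.2742]
ee_rot: [[-0.851, 0.289, 0.439], [0.27, 0.957, -0.107], [-0.451, 0.028, -0.892]]
ft_force: [1.1, -0.2, 0.4]
gripper_width: 0.0855
finger_force: 0.0
```

```bash
python3 s.py; python3 - <<'E'
from h import *
import pickle
C=cam('wrist');im=r.grab_frame('wrist');cv2.imwrite('pics/w1.png',im);pickle.dump(C,open('w1.pkl','wb'))
print(proj(C,(.507,-.269,.054)),proj(C,(.507,-.269,.152)),proj(C,(.574,.049,.28)))
E
```

```text
8.6 [ 0.4025 -0.2407  0.2742] [-0.78  -0.578  2.251  0.268  1.075 -2.131] yaw(-x) -17.6 yawy 73.2 pitch 63.1 z [ 0.439 -0.107 -0.892] y.z 0.028 ft [ 1.1 -0.2  0.4] w 0.08547309726835421 0.0
[317.31152831 201.21349833] [320.1636927  277.48618373] [837.00310999 383.60818236]
```

View pics/w1.png

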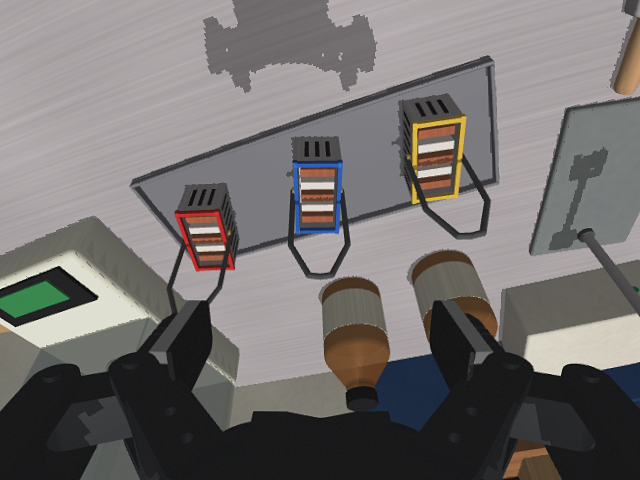

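The wrist view shows the blue rim corners at (294,163), (341,162), (340,232) and (296,233), and the bar middle at (322,276). Both are within 3 px of my prediction. I'll refine the estimate.

```bash
python3 - <<'E'
from h import *
import pickle
C=pickle.load(open('w1.pkl','rb'));A,B=cam('scene'),cam('top')
P=np.array([atz(C,q,.054) for q in[(294,163),(341,162),(340,232),(296,233)]])
print(P.round(4).tolist(),P.mean(0));d=P[2]+P[3]-P[0]-P[1];print(np.degrees(np.arctan2(d[1],d[0])),np.linalg.norm(d)/2)
print('bar',tri([(C,(322,275)),(B,(460.4,285))]),tri([(C,(322,275)),(A,(186,268.8))]), atz(C,(322,275),.152))
print('center tri',tri([(C,(317.5,197.5)),(B,(445,284.6))]),tri([(C,(317.5,197.5)),(A,(188.5,304))]))
E
```

```text
[[0.4591, -0.2762, 0.054], [0.4711, -0.2356, 0.054], [0.5535, -0.2583, 0.054], [0.5403, -0.3027, 0.054]] [ 0.50598352 -0.26819683  0.054     ]
-16.749430236861276 0.08542670283674231
bar (array([ 0.49565224, -0.27253552,  0.16159801]), [np.float64(0.008285631648811983), np.float64(0.008285631648811997)]) (array([ 0.50869226, -0.26578685,  0.14878379]), [np.float64(0.0020119776165065887), np.float64(0.00201197761650655)]) [ 0.50461578 -0.26677503  0.152     ]
center tri (array([ 0.50377993, -0.26919235,  0.052892  ]), [np.float64(0.0014520200845950808), np.float64(0.0014520200845952401)]) (array([ 0.50588799, -0.26921789,  0.04937886]), [np.float64(0.000828223192662898), np.float64(0.000828223192662915)])
```

Call:
apply_moves --series '[[[0.01,-0.003,-0.045,0],[0.02,-0.005,-0.09,0],[0.032,-0.008,-0.135,0],[0.045,-0.011,-0.165,0],[0.056,-0.014,-0.19,0],[0.067,-0.017,-0.212,0],[0.076,-0.019,-0.229,0],[0.076,-0.019,-0.229,0]]]'

```text
clock: 9.45
ee_pos: [0.4821, -0.2609, 0.0459]
ee_rot: [[-0.852, 0.287, 0.438], [0.269, 0.957, -0.104], [-0.45, 0.029, -0.893]]
ft_force: [-0.8, 0.1, -0.2]
gripper_width: 0.0857
finger_force: 0.0
```

```bash
python3 s.py; python3 - <<'E'
from h import *
im=r.grab_frame('wrist');cv2.imwrite('pics/w2.png',im)
E
```

```text
9.45 [ 0.4821 -0.2609  0.0459] [-0.685 -0.055  2.277  0.4    0.528 -2.264] yaw(-x) -17.5 yawy 73.3 pitch 63.2 z [ 0.438 -0.104 -0.893] y.z 0.029 ft [-0.8  0.1 -0.2] w 0.08571863703164788 0.0
```

View pics/w2.png

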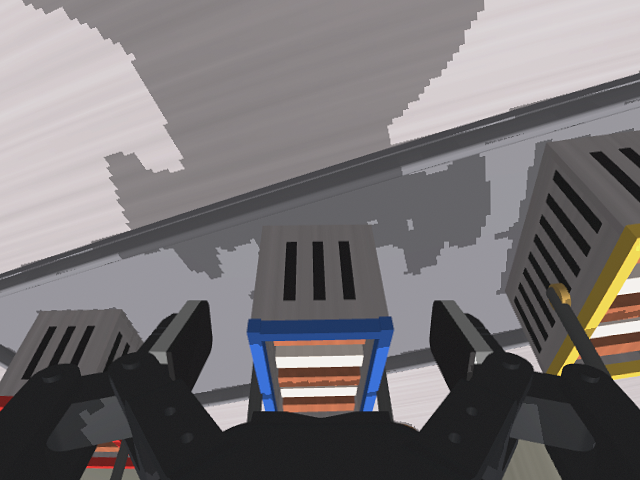

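The basket is centred between the pads (rim 248–393 against pads 211–431). I'll back up 4 mm and grip.

Call:
apply_moves --series '[[[-0.004,0.001,0,0],[-0.004,0.001,0,0],[-0.004,0.001,0,0],[-0.004,0.001,0,0],[-0.004,0.001,0,0],[-0.004,0.001,0,0],[-0.004,0.001,0,0],[-0.004,0.001,0,0]]]' --claw 1 --grip_force 90

```text
clock: 10.3
ee_pos: [0.4779, -0.2607, 0.0499]
ee_rot: [[-0.849, 0.288, 0.443], [0.268, 0.957, -0.108], [-0.455, 0.026, -0.89]]
ft_force: [-3.6, 1.5, 7.0]
gripper_width: 0.0429
finger_force: 92.4
```

```bash
python3 s.py
```

```text
10.3 [ 0.4779 -0.2607  0.0499] [-0.69  -0.074  2.288  0.402  0.532 -2.27 ] yaw(-x) -17.5 yawy 73.3 pitch 62.9 z [ 0.443 -0.108 -0.89 ] y.z 0.026 ft [-3.6  1.5  7. ] w 0.042892190516329594 92.43516057729721
```

Call:
apply_moves --series '[[[0,0,0.005,0],[0,0,0.02,0],[0,0,0.045,0],[0,0,0.08,0],[0,0,0.12,0],[0,0,0.16,0],[0,0,0.185,0],[0,0,0.19,0]]]'

```text
clock: 11.1
ee_pos: [0.4782, -0.2609, 0.2425]
ee_rot: [[-0.848, 0.288, 0.445], [0.267, 0.957, -0.111], [-0.458, 0.025, -0.889]]
ft_force: [-0.7, 0.8, -3.0]
gripper_width: 0.0429
finger_force: 91.8
```

Call:
apply_moves --series '[[[-0.005,0.02,0,2],[-0.012,0.055,0,4],[-0.024,0.09,0,6],[-0.036,0.125,0,8],[-0.045,0.16,0,10],[-0.05,0.195,0,11],[-0.05,0.215,0,12],[-0.05,0.22,0,12]]]'

```text
clock: 11.9
ee_pos: [0.4258, -0.038, 0.235]
ee_rot: [[-0.89, 0.079, 0.449], [0.084, 0.996, -0.01], [-0.449, 0.029, -0.893]]
ft_force: [0.6, 0.2, -3.9]
gripper_width: 0.0428
finger_force: 92.5
```

```bash
python3 s.py
```

```text
11.9 [ 0.4258 -0.038   0.235 ] [-0.284 -0.708  2.387  0.137  1.015 -1.814] yaw(-x) -5.4 yawy 85.4 pitch 63.3 z [ 0.449 -0.01  -0.893] y.z 0.029 ft [ 0.6  0.2 -3.9] w 0.04277726991338574 92.51005969941616
```

Call:
apply_moves --series '[[[0.005,0.03,0,0],[0.01,0.06,-0.01,0],[0.02,0.085,-0.015,0],[0.03,0.09,-0.02,0],[0.04,0.09,-0.02,0],[0.04,0.09,-0.02,0]]]'

```text
clock: 12.5
ee_pos: [0.467, 0.0498, 0.2156]
ee_rot: [[-0.89, 0.083, 0.449], [0.086, 0.996, -0.013], [-0.448, 0.027, -0.893]]
ft_force: [-0.3, 0.1, -3.9]
gripper_width: 0.0428
finger_force: 93.3
```

```bash
python3 s.py; python3 - <<'E'
from h import *
a=r.grab_frame('scene');b=r.grab_frame('top');cv2.imwrite('pics/scene2.png',a);cv2.imwrite('pics/top2.png',b)
A,B=cam('scene'),cam('top')
s=r.sense();R=np.array(s['ee_rot']);g=np.array(s['ee_pos'])+.006*R[:,2];yw=np.arctan2(R[1,1],R[0,1])-np.pi/2
bar=g+[.026*np.cos(yw),.026*np.sin(yw),.112];print('pred bar',bar.round(4),proj(A,bar),proj(B,bar),'hook',proj(A,(.574,.049,.28)),proj(B,(.574,.049,.28)))
def c(im,x,y,w,h,W,H): return cv2.resize(im[y:y+h,x:x+w],(W,H),interpolation=cv2.INTER_CUBIC)
t=np.hstack([c(a,283,140,80,100,480,600),c(b,280,190,53,100,318,600)])
cv2.imwrite('pics/crop2.png',t)
E
```

```text
12.5 [0.467  0.0498 0.2156] [-2.000e-03 -5.500e-01  2.331e+00 -1.500e-02  8.950e-01 -1.477e+00] yaw(-x) -5.5 yawy 85.3 pitch 63.3 z [ 0.449 -0.013 -0.893] y.z 0.027 ft [-0.3  0.1 -3.9] w 0.04282295641222269 93.30299243330956
pred bar [0.4952 0.0472 0.323 ] [303.28345066 163.81680335] [307.45298518 278.92212615] hook [321.61276248 193.68388223] [307.5408105  241.19167287]
```

View pics/crop2.png

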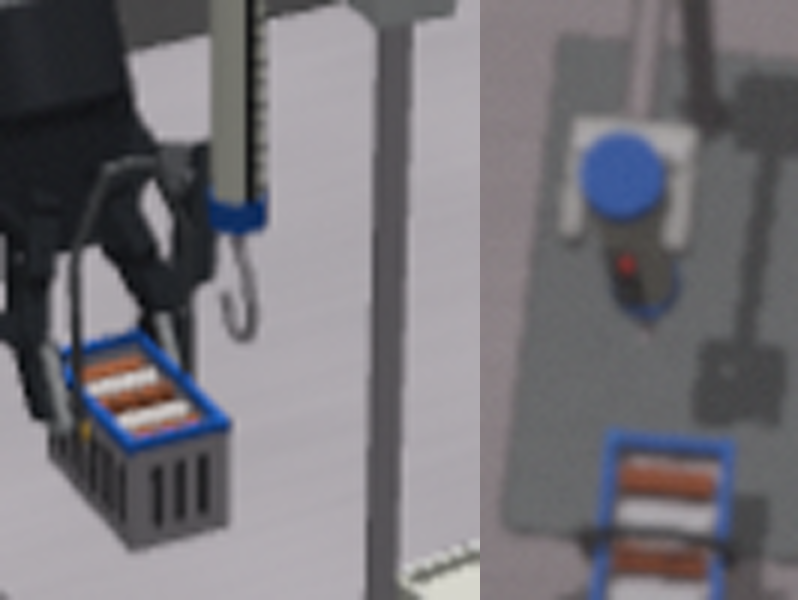

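The crop shows the basket held level, with the bar middle near scene px (306.4,166.6) and top px (310,280). The hook seat is at scene px (323.5,194.8), and the hook's tip is at scene (321,188.7) and top (308.3,245).

```bash
python3 - <<'E'
from h import *
A,B=cam('scene'),cam('top')
print('bar',tri([(A,(306.4,166.6)),(B,(310,280))]))
print('tip',tri([(A,(321,188.7)),(B,(308.3,245))]),atz(A,(321,188.7),.292))
print('seat',[atz(A,(323.5,194.8),z).round(4).tolist() for z in(.278,.28,.282)])
print('tubetop',atz(B,(303.8,219.2),.51), 'tubebottom', atz(B,(280+165/6,190+290/6),.325))
print('capbottom scene',atz(A,(283+238/6,140+222/6),.325))
for p in [(.495,.044,.323),(.495,.044,.318),(.50,.044,.318)]:print(p,proj(A,p),proj(B,p))
E
```

```text
bar (array([0.49654625, 0.04785007, 0.31580754]), [np.float64(0.005927261841283371), np.float64(0.005927261841283411)])
tip (array([0.56625284, 0.04928064, 0.28882167]), [np.float64(0.0024256822074832495), np.float64(0.0024256822074831914)]) [0.57231634 0.04843643 0.292     ]
seat [[0.5776, 0.0518, 0.278], [0.5808, 0.0498, 0.28], [0.5841, 0.0478, 0.282]]
tubetop [0.57492334 0.04716425 0.51      ] tubebottom [0.57281962 0.04755049 0.325     ]
capbottom scene [0.58123679 0.04742866 0.325     ]
(0.495, 0.044, 0.323) [302.01899579 164.09181989] [309.15811143 279.04599789]
(0.495, 0.044, 0.318) [302.06462683 166.07403608] [309.2391893  279.25593095]
(0.5, 0.044, 0.318) [303.13262626 166.85848017] [309.25381724 276.63596593]
```

Call:
apply_moves --series '[[[0.01,0.001,-0.004,0],[0.022,0.002,-0.008,0],[0.035,0.002,-0.012,0],[0.045,0.002,-0.015,0],[0.05,0.002,-0.015,0],[0.05,0.002,-0.015,0],[0.05,0.002,-0.015,0]]]'

```text
clock: 13.3
ee_pos: [0.5169, 0.0517, 0.203]
ee_rot: [[-0.888, 0.083, 0.453], [0.086, 0.996, -0.013], [-0.452, 0.028, -0.892]]
ft_force: [-0.1, 0.4, -4.0]
gripper_width: 0.0425
finger_force: 93.4
```

```bash
python3 s.py; python3 - <<'E'
from h import *
a=r.grab_frame('scene');b=r.grab_frame('top');cv2.imwrite('pics/scene3.png',a);cv2.imwrite('pics/top3.png',b)
A,B=cam('scene'),cam('top')
s=r.sense();bar=np.array(s['ee_pos'])+[.0291,-.0018,.1021];print('bar',bar,proj(A,bar),proj(B,bar))
def c(im,x,y,w,h,W,H): return cv2.resize(im[y:y+h,x:x+w],(W,H),interpolation=cv2.INTER_CUBIC)
t=np.hstack([c(a,285,150,60,70,480,560),c(b,288,220,40,70,320,560)])
cv2.imwrite('pics/crop3.png',t)
E
```

```text
13.3 [0.5169 0.0517 0.203 ] [ 0.003 -0.39   2.25  -0.02   0.812 -1.468] yaw(-x) -5.6 yawy 85.2 pitch 63.1 z [ 0.453 -0.013 -0.892] y.z 0.028 ft [-0.1  0.4 -4. ] w 0.04250898924291317 93.3679711818695
bar [0.54607028 0.0500498  0.30525298] [315.60699663 178.78689733] [306.4737677  253.49663143]
```

View pics/crop3.png

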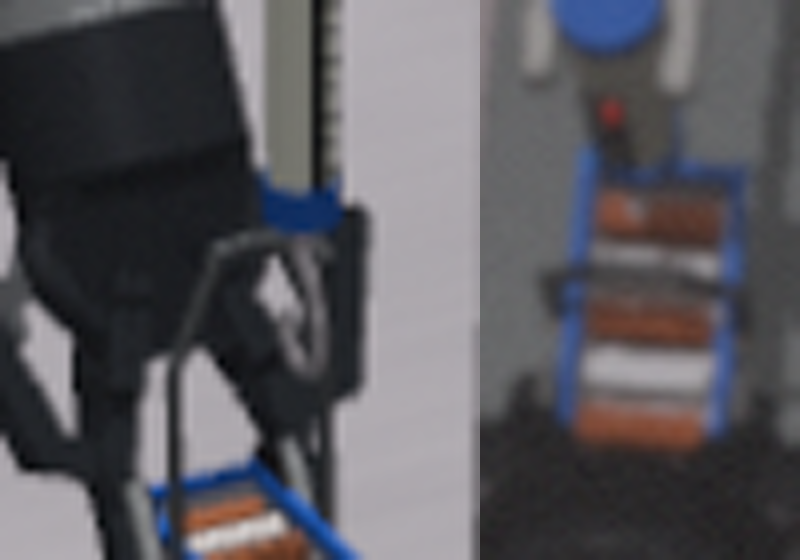

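The bar (crop mid ~(270,237)) is level above the hook's tip and in line with it in both views. Now forward over the point, then down onto the seat.

Call:
apply_moves --series '[[[0.002,0,-0.003,0],[0.008,-0.001,-0.003,0],[0.015,-0.001,-0.003,0],[0.021,-0.001,-0.003,0],[0.026,-0.001,-0.003,0],[0.028,-0.001,-0.003,0],[0.028,-0.001,-0.003,0]]]'

```text
clock: 14.1
ee_pos: [0.5456, 0.051, 0.1999]
ee_rot: [[-0.888, 0.082, 0.453], [0.086, 0.996, -0.013], [-0.452, 0.028, -0.892]]
ft_force: [-0.3, -0.2, -3.8]
gripper_width: 0.0432
finger_force: 93.4
```

```bash
python3 s.py; python3 - <<'E'
from h import *
a=r.grab_frame('scene');b=r.grab_frame('top')
A,B=cam('scene'),cam('top')
s=r.sense();bar=np.array(s['ee_pos'])+[.0291,-.0018,.1021];print('bar',bar,proj(A,bar),proj(B,bar),s['ft_force'])
def c(im,x,y,w,h,W,H): return cv2.resize(im[y:y+h,x:x+w],(W,H),interpolation=cv2.INTER_CUBIC)
t=np.hstack([c(a,295,160,50,50,500,500),c(b,290,215,30,50,300,500)])
cv2.imwrite('pics/crop4.png',t)
E
```

```text
14.1 [0.5456 0.051  0.1999] [ 1.000e-03 -3.080e-01  2.195e+00 -1.900e-02  7.850e-01 -1.470e+00] yaw(-x) -5.5 yawy 85.3 pitch 63.1 z [ 0.453 -0.013 -0.892] y.z 0.028 ft [-0.3 -0.2 -3.8] w 0.04316836888048245 93.36800202727318
bar [0.57430931 0.04916425 0.3018952 ] [321.72831965 185.01394148] [307.0796298 239.3832048] [ 0.60600394  0.43935565 -3.7090363 ]
```

View pics/crop4.png

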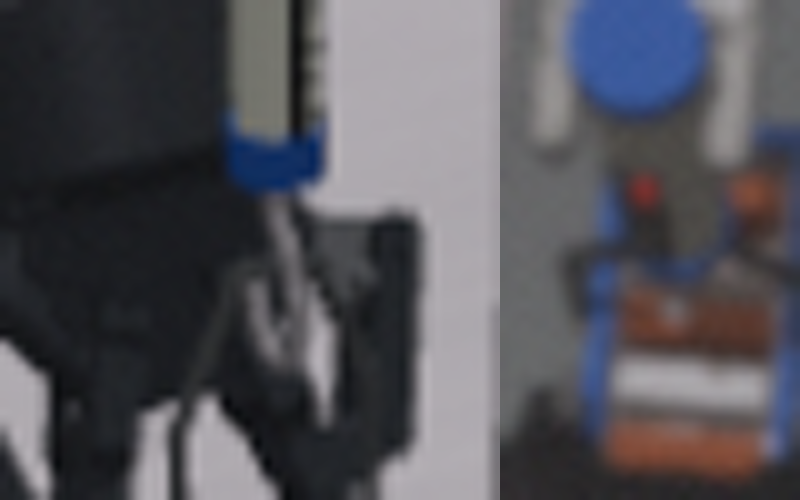

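Call:
apply_moves --series '[[[0,0,-0.003,0],[0,0,-0.006,0],[0,0,-0.009,0],[0,0,-0.012,0],[0,0,-0.015,0],[0,0,-0.018,0],[0,0,-0.021,0],[0,0,-0.024,0]]]'

```text
clock: 15.0
ee_pos: [0.5454, 0.051, 0.1759]
ee_rot: [[-0.888, 0.082, 0.453], [0.086, 0.996, -0.013], [-0.453, 0.028, -0.891]]
ft_force: [-0.5, -0.2, -3.3]
gripper_width: 0.0424
finger_force: 93.4
```

Call:
apply_moves --series '[[[0,0,-0.003,0],[0,0,-0.006,0],[0,0,-0.009,0],[0,0,-0.012,0],[0,0,-0.014,0],[0,0,-0.016,0],[0,0,-0.016,0]]]'

```text
clock: 15.7
ee_pos: [0.5453, 0.0509, 0.1598]
ee_rot: [[-0.888, 0.082, 0.453], [0.086, 0.996, -0.013], [-0.452, 0.028, -0.891]]
ft_force: [-0.1, 0.9, -2.1]
gripper_width: 0.0428
finger_force: 93.4
```

```bash
python3 s.py; cat > f.py <<'E'
from h import *
import sys
F=[];M=[]
for i in range(int(sys.argv[1])):
    im=r.grab_frame('scene');s=r.sense();F.append(s['ft_force']);M.append(s['wrist_torque'])
F=np.array(F);print(s['clock'],'F',F.mean(0).round(3),'se',(F.std(0)/len(F)**.5).round(3),'M',np.mean(M,0).round(3),'z',s['ee_pos'][2])
cv2.imwrite('pics/last.png',im)
E
python3 f.py 10
```

```text
15.7 [0.5453 0.0509 0.1598] [ 1.000e-03 -2.610e-01  2.230e+00 -2.000e-02  7.020e-01 -1.468e+00] yaw(-x) -5.5 yawy 85.3 pitch 63.1 z [ 0.453 -0.013 -0.891] y.z 0.028 ft [-0.1  0.9 -2.1] w 0.04280090123168905 93.35170090198517
16.2 F [-0.034 -0.146 -2.156] se [0.165 0.15  0.187] M [ 0.013  0.41  -0.002] z 0.16011313296295954
```

Call:
apply_moves --series '[[[0,0,-0.003,0],[0,0,-0.007,0],[0,0,-0.011,0],[0,0,-0.015,0],[0,0,-0.019,0],[0,0,-0.022,0],[0,0,-0.025,0],[0,0,-0.026,0]]]'

```text
clock: 17.0
ee_pos: [0.5453, 0.051, 0.1337]
ee_rot: [[-0.888, 0.082, 0.453], [0.086, 0.996, -0.013], [-0.452, 0.028, -0.891]]
ft_force: [1.1, 0.4, -0.9]
gripper_width: 0.0427
finger_force: 93.6
```

```bash
python3 f.py 20
```

```text
18.0 F [ 0.969  0.647 -0.504] se [0.098 0.104 0.103] M [0.02  0.248 0.047] z 0.1339983702622203
```

Call:
apply_moves --series '[[[0.001,0.001,-0.001,0],[0.002,0.0015,-0.003,0],[0.0025,0.002,-0.005,0],[0.0025,0.002,-0.006,0],[0.0025,0.002,-0.007,0],[0.0025,0.002,-0.007,0]]]'

```text
clock: 18.6
ee_pos: [0.5474, 0.053, 0.1265]
ee_rot: [[-0.888, 0.082, 0.452], [0.086, 0.996, -0.013], [-0.451, 0.028, -0.892]]
ft_force: [-2.6, -0.8, 1.0]
gripper_width: 0.0423
finger_force: 93.7
```

```bash
python3 f.py 24
```

```text
19.8 F [-4.939 -0.956 -0.385] se [0.096 0.111 0.091] M [-0.021  0.397 -0.125] z 0.12694835819585984
```

Call:
apply_moves --series '[[[-0.001,-0.0006,0,0],[-0.002,-0.0012,0,0],[-0.002,-0.0012,0,0],[-0.002,-0.0012,0,0]]]'

```text
clock: 20.2
ee_pos: [0.5463, 0.0518, 0.1276]
ee_rot: [[-0.887, 0.082, 0.454], [0.086, 0.996, -0.013], [-0.454, 0.028, -0.891]]
ft_force: [-0.5, 0.5, 0.0]
gripper_width: 0.0428
finger_force: 93.8
```

```bash
python3 f.py 20
```

```text
21.2 F [ 0.829  0.375 -0.099] se [0.079 0.102 0.114] M [0.01  0.195 0.047] z 0.12702655400322346
```

Call:
apply_moves --series '[[[0,0,0,0],[0,0,0,0],[0,0,0,0]]]' --grip_force 20

```text
clock: 21.5
ee_pos: [0.5458, 0.0518, 0.127]
ee_rot: [[-0.888, 0.082, 0.453], [0.086, 0.996, -0.013], [-0.452, 0.028, -0.891]]
ft_force: [0.7, 0.3, -0.7]
gripper_width: 0.0423
finger_force: 93.7
```

```bash
python3 f.py 12
```

```text
22.1 F [ 1.337  0.271 -0.269] se [0.116 0.145 0.144] M [0.021 0.17  0.025] z 0.12698721495329682
```

Call:
apply_moves --series '[[[0.0003,0,-0.001,0],[0.0003,0,-0.001,0],[0.0003,0,-0.001,0]]]' --claw 1 --grip_force 20

```text
clock: 22.4
ee_pos: [0.5459, 0.0517, 0.1257]
ee_rot: [[-0.888, 0.082, 0.453], [0.086, 0.996, -0.013], [-0.452, 0.028, -0.892]]
ft_force: [-0.2, 0.2, 0.5]
gripper_width: 0.0426
finger_force: 93.7
```

```bash
python3 f.py 10;python3 s.py
```

```text
22.9 F [ 0.424  0.087 -0.262] se [0.129 0.143 0.122] M [-0.003  0.237  0.022] z 0.12596614973318696
22.9 [0.5461 0.0518 0.126 ] [ 0.003 -0.209  2.252 -0.024  0.629 -1.463] yaw(-x) -5.5 yawy 85.3 pitch 63.1 z [ 0.453 -0.013 -0.891] y.z 0.028 ft [ 1.1 -0.5  0.1] w 0.042709654796903904 93.68522800505161
```

Call:
apply_moves --series '[[[0,0,0,0],[0,0,0,0],[0,0,0,0],[0,0,0,0]]]' --claw 0.4

```text
clock: 23.3
ee_pos: [0.5461, 0.0518, 0.126]
ee_rot: [[-0.888, 0.082, 0.453], [0.086, 0.996, -0.013], [-0.452, 0.028, -0.891]]
ft_force: [-0.5, 0.2, -0.1]
gripper_width: 0.0512
finger_force: 0.0
```

```bash
python3 s.py; python3 f.py 2; python3 - <<'E'
import cv2
a=cv2.imread('pics/last.png')[140:260,260:380];cv2.imwrite('pics/c5.png',cv2.resize(a,(600,600),interpolation=cv2.INTER_CUBIC))
E
```

```text
23.3 [0.5461 0.0518 0.126 ] [ 0.003 -0.209  2.252 -0.024  0.629 -1.463] yaw(-x) -5.5 yawy 85.3 pitch 63.1 z [ 0.453 -0.013 -0.891] y.z 0.028 ft [-0.5  0.2 -0.1] w 0.05117389212784601 0.0
23.4 F [-0.058 -0.331 -0.575] se [0.192 0.253 0.094] M [ 0.011  0.212 -0.012] z 0.1260276046521083
```

View pics/c5.png

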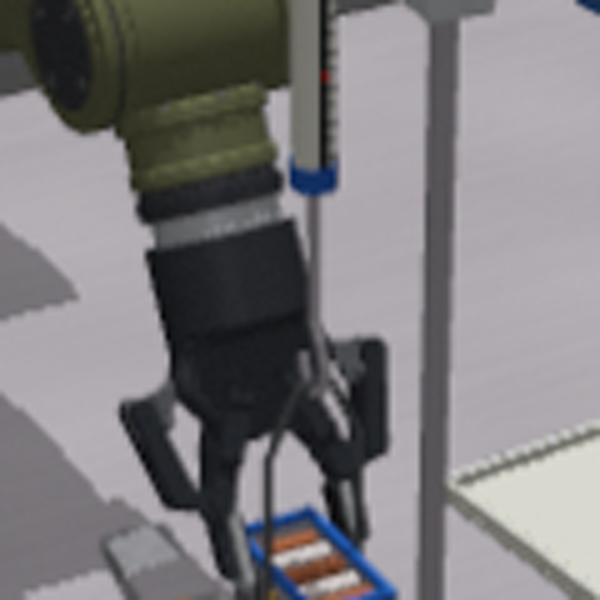

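The basket hangs on the extended hook with the fingers open around it (rim near crop (320,555)). I'll open wide, back off and wait.

Call:
apply_moves --series '[[[0,0,0,0],[0,0,0,0],[0,0,0,0],[-0.01,0.001,0,0],[-0.03,0.003,0,0],[-0.05,0.005,0,0],[-0.07,0.007,0,0],[-0.08,0.008,0,0]]]' --claw 0

```text
clock: 24.2
ee_pos: [0.464, 0.06, 0.1251]
ee_rot: [[-0.888, 0.082, 0.452], [0.086, 0.996, -0.013], [-0.451, 0.028, -0.892]]
ft_force: [-0.1, 0.3, 0.3]
gripper_width: 0.0858
finger_force: 0.0
```

Call:
apply_moves --series '[[[0,0,0,0],[0,0,0,0],[0,0,0,0],[0,0,0,0],[0,0,0,0],[0,0,0,0],[0,0,0,0],[0,0,0,0]]]'

```text
clock: 25.0
ee_pos: [0.4661, 0.0597, 0.1259]
ee_rot: [[-0.888, 0.082, 0.453], [0.086, 0.996, -0.013], [-0.452, 0.028, -0.892]]
ft_force: [0.2, -0.4, -0.1]
gripper_width: 0.0855
finger_force: 0.0
```

Call:
apply_moves --series '[[[0,0,0,0],[0,0,0,0],[0,0,0,0],[0,0,0,0],[0,0,0,0],[0,0,0,0],[0,0,0,0],[0,0,0,0]]]'

```text
clock: 25.8
ee_pos: [0.4661, 0.0598, 0.126]
ee_rot: [[-0.888, 0.082, 0.453], [0.086, 0.996, -0.013], [-0.452, 0.028, -0.891]]
ft_force: [0.3, 0.7, 0.3]
gripper_width: 0.0857
finger_force: 0.0
```

```bash
python3 - <<'E'
from h import *
I=[]
for k in range(6):
    I.append(r.grab_frame('scene').astype(int))
d=[int((abs(I[k+1]-I[k]).sum(2)[140:300,290:370]>60).sum()) for k in range(5)];print(d)
C=cam('wrist');w=r.grab_frame('wrist');im=I[-1].astype(np.uint8)
cv2.imwrite('pics/w6.png',w)
t=np.hstack([cv2.resize(w,(440,330)),cv2.resize(im[140:260,270:390],(330,330))]);cv2.imwrite('pics/c6.png',t)
import pickle;pickle.dump(C,open('w6.pkl','wb'))
for p in [(.532,.054,.1855),(.574,.05,.1855),(.616,.046,.1855)]:print(proj(C,p))
E
python3 s.py
```

```text
[0, 0, 0, 0, 0]
[324.57135613 567.2541747 ]
[322.66625887 574.53375073]
[321.33993282 579.5830126 ]
26.15 [0.4661 0.0598 0.126 ] [ 0.026 -0.435  2.418 -0.039  0.69  -1.431] yaw(-x) -5.5 yawy 85.3 pitch 63.1 z [ 0.453 -0.013 -0.891] y.z 0.028 ft [-0.1 -0.1  0.4] w 0.08525237774703563 0.0
```

View pics/c6.png

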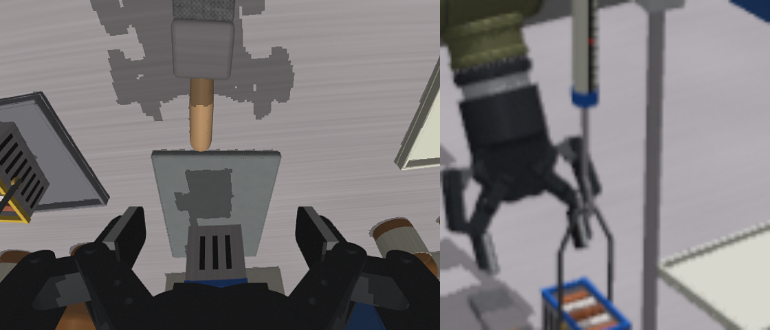

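The first picture shows the basket still and hanging in the fingers' plane, about 3 mm toward image left (-y). In the second the pointer is extended and steady. More than 2 s untouched. I'll go back, and close in small steps to spare the spring.

Call:
apply_moves --series '[[[0.02,-0.003,0,0],[0.045,-0.006,0,0],[0.065,-0.008,0,0],[0.076,-0.009,0,0],[0.08,-0.01,0,0],[0.08,-0.01,0,0]]]'

```text
clock: 26.75
ee_pos: [0.546, 0.0497, 0.1257]
ee_rot: [[-0.888, 0.082, 0.452], [0.086, 0.996, -0.013], [-0.452, 0.028, -0.892]]
ft_force: [0.8, -0.3, 1.1]
gripper_width: 0.0852
finger_force: 0.0
```

Call:
apply_moves --series '[[[0,0,0,0],[0,0,0,0],[0,0,0,0]]]' --claw 0.42

```text
clock: 27.05
ee_pos: [0.5456, 0.0499, 0.1259]
ee_rot: [[-0.888, 0.082, 0.453], [0.086, 0.996, -0.013], [-0.452, 0.028, -0.891]]
ft_force: [0.8, -0.7, 0.1]
gripper_width: 0.0496
finger_force: 0.0
```

Call:
apply_moves --series '[[[0,0,0,0],[0,0,0,0]]]' --claw 0.46

```text
clock: 27.25
ee_pos: [0.546, 0.0498, 0.1261]
ee_rot: [[-0.888, 0.082, 0.453], [0.086, 0.996, -0.013], [-0.453, 0.028, -0.891]]
ft_force: [-0.3, 0.1, -0.5]
gripper_width: 0.0462
finger_force: 0.0
```

Call:
apply_moves --series '[[[0,0,0,0],[0,0,0,0]]]' --claw 0.48

```text
clock: 27.45
ee_pos: [0.5461, 0.0498, 0.1261]
ee_rot: [[-0.888, 0.082, 0.453], [0.086, 0.996, -0.013], [-0.452, 0.028, -0.891]]
ft_force: [0.6, 1.6, -0.5]
gripper_width: 0.0445
finger_force: 5.6
```

Call:
apply_moves --series '[[[0,0,0,0],[0,0,0,0]]]' --claw 0.49

```text
clock: 27.65
ee_pos: [0.5461, 0.0498, 0.126]
ee_rot: [[-0.888, 0.082, 0.453], [0.086, 0.996, -0.013], [-0.452, 0.028, -0.891]]
ft_force: [0.4, 1.4, 0.4]
gripper_width: 0.0438
finger_force: 20.2
```

Call:
apply_moves --series '[[[0,0,0,0],[0,0,0,0]]]' --claw 0.5

```text
clock: 27.85
ee_pos: [0.5461, 0.0498, 0.126]
ee_rot: [[-0.888, 0.082, 0.453], [0.086, 0.996, -0.013], [-0.452, 0.028, -0.891]]
ft_force: [0.4, 2.1, 0.2]
gripper_width: 0.0438
finger_force: 20.3
```

```bash
python3 f.py 4;python3 s.py
```

```text
28.05 F [-0.068  1.668  0.262] se [0.096 0.011 0.24 ] M [0.055 0.231 0.163] z 0.12598381027156708
28.05 [0.5461 0.0498 0.126 ] [-1.000e-03 -2.100e-01  2.253e+00 -2.000e-02  6.290e-01 -1.470e+00] yaw(-x) -5.5 yawy 85.3 pitch 63.1 z [ 0.453 -0.013 -0.891] y.z 0.028 ft [-0.3  1.6  0.1] w 0.04404422115666308 20.416890754218002
```

Call:
apply_moves --series '[[[0,0.0008,0,0],[0,0.0008,0,0]]]' --claw 1 --grip_force 40

```text
clock: 28.25
ee_pos: [0.546, 0.0503, 0.1259]
ee_rot: [[-0.888, 0.083, 0.453], [0.086, 0.996, -0.013], [-0.452, 0.028, -0.892]]
ft_force: [0.0, -1.4, 0.7]
gripper_width: 0.0433
finger_force: 42.7
```

Call:
apply_moves --series '[[[0,0,0,0],[0,0,0,0]]]' --claw 1 --grip_force 65

```text
clock: 28.45
ee_pos: [0.546, 0.0504, 0.1259]
ee_rot: [[-0.888, 0.083, 0.453], [0.086, 0.996, -0.013], [-0.452, 0.028, -0.892]]
ft_force: [-0.9, -1.9, -0.1]
gripper_width: 0.0429
finger_force: 71.3
```

Call:
apply_moves --series '[[[0,0,0,0],[0,0,0,0]]]' --claw 1 --grip_force 90

```text
clock: 28.65
ee_pos: [0.546, 0.0504, 0.1259]
ee_rot: [[-0.888, 0.083, 0.453], [0.086, 0.996, -0.013], [-0.452, 0.028, -0.892]]
ft_force: [-0.9, -2.9, 0.9]
gripper_width: 0.0425
finger_force: 95.4
```

```bash
python3 f.py 4;python3 s.py
```

```text
28.85 F [-1.008 -2.54  -0.027] se [0.247 0.158 0.16 ] M [-0.082  0.233 -0.229] z 0.12593165871887899
28.85 [0.546  0.0505 0.1259] [ 0.    -0.21   2.252 -0.022  0.629 -1.467] yaw(-x) -5.5 yawy 85.3 pitch 63.1 z [ 0.453 -0.013 -0.891] y.z 0.028 ft [-0.9 -3.   0.2] w 0.04244546076877822 95.38405945742852
```

Call:
apply_moves --series '[[[-0.0002,-0.0004,0.001,0],[-0.0003,-0.0006,0.003,0],[-0.0003,-0.0006,0.006,0],[-0.0003,-0.0006,0.01,0],[-0.0003,-0.0006,0.014,0],[-0.0003,-0.0006,0.018,0],[-0.0003,-0.0006,0.022,0],[-0.0003,-0.0006,0.026,0]]]'

```text
clock: 29.65
ee_pos: [0.5456, 0.05, 0.1522]
ee_rot: [[-0.888, 0.082, 0.453], [0.086, 0.996, -0.013], [-0.452, 0.028, -0.892]]
ft_force: [-0.4, 1.3, -2.1]
gripper_width: 0.0428
finger_force: 95.5
```

Call:
apply_moves --series '[[[0,0,0.004,0],[0,0,0.008,0],[0,0,0.012,0],[0,0,0.015,0],[0,0,0.018,0],[0,0,0.02,0],[0,0,0.022,0],[0,0,0.024,0]]]'

```text
clock: 30.45
ee_pos: [0.5456, 0.0499, 0.1758]
ee_rot: [[-0.888, 0.082, 0.452], [0.086, 0.996, -0.013], [-0.452, 0.028, -0.892]]
ft_force: [-1.7, 1.0, -2.9]
gripper_width: 0.0423
finger_force: 95.4
```

Call:
apply_moves --series '[[[0,0,0.002,0],[0,0,0.004,0],[0,0,0.006,0],[0,0,0.008,0],[0,0,0.01,0]]]'

```text
clock: 30.95
ee_pos: [0.5457, 0.0499, 0.186]
ee_rot: [[-0.888, 0.082, 0.453], [0.086, 0.996, -0.013], [-0.452, 0.028, -0.892]]
ft_force: [0.8, -0.6, -3.7]
gripper_width: 0.0426
finger_force: 95.3
```

```bash
python3 f.py 3; python3 s.py
```

```text
31.1 F [-0.318 -0.103 -3.443] se [0.168 0.177 0.133] M [ 0.058  0.562 -0.013] z 0.1861781966117975
31.1 [0.5459 0.0499 0.1862] [-1.000e-03 -2.930e-01  2.208e+00 -1.800e-02  7.560e-01 -1.473e+00] yaw(-x) -5.5 yawy 85.3 pitch 63.0 z [ 0.453 -0.013 -0.891] y.z 0.028 ft [-0.1 -0.3 -3.7] w 0.04209276041438578 95.28944586951127
```

Call:
apply_moves --series '[[[0,0,0.004,0],[0,0,0.009,0],[0,0,0.013,0],[0,0,0.014,0],[0,0,0.014,0],[-0.003,0,0.014,0],[-0.008,0.0005,0.014,0],[-0.014,0.001,0.014,0]]]'

```text
clock: 31.9
ee_pos: [0.5312, 0.051, 0.1996]
ee_rot: [[-0.888, 0.082, 0.452], [0.086, 0.996, -0.013], [-0.452, 0.028, -0.892]]
ft_force: [-0.7, 0.1, -3.1]
gripper_width: 0.0423
finger_force: 95.2
```

Call:
apply_moves --series '[[[-0.007,0.001,0,0],[-0.015,0.001,0,0],[-0.025,0.002,0,0],[-0.04,0.003,0,0],[-0.06,0.005,0,0],[-0.08,0.007,0,0],[-0.09,0.008,0,0],[-0.09,0.008,0,0]]]'

```text
clock: 32.7
ee_pos: [0.4405, 0.0592, 0.1998]
ee_rot: [[-0.887, 0.082, 0.454], [0.086, 0.996, -0.012], [-0.453, 0.028, -0.891]]
ft_force: [0.3, -0.4, -3.4]
gripper_width: 0.0425
finger_force: 95.2
```

```bash
python3 f.py 2; python3 s.py; python3 - <<'E'
from h import *
B=cam('top');b=cv2.imread('pics/top3.png')
# tray corners (rim outer, z .014) from top view, and green centre
g=b[255:345,120:245];cv2.imwrite('pics/c7a.png',cv2.resize(g,None,fx=4,fy=4,interpolation=cv2.INTER_CUBIC))
a=cv2.imread('pics/last.png')[140:260,270:390]
cv2.imwrite('pics/c7.png',np.hstack([cv2.resize(g,(500,360),interpolation=cv2.INTER_CUBIC),cv2.resize(a,(300,360))]))
E
```

```text
32.8 F [ 0.259 -0.232 -3.316] se [0.074 0.041 0.045] M [ 0.033  0.534 -0.041] z 0.2003594305223352
32.8 [0.4418 0.059  0.2004] [ 0.026 -0.616  2.396 -0.031  0.89  -1.442] yaw(-x) -5.5 yawy 85.3 pitch 63.0 z [ 0.454 -0.013 -0.891] y.z 0.028 ft [ 0.4 -0.2 -3.4] w 0.042291110515476266 95.20951471626176
```

View pics/c7.png

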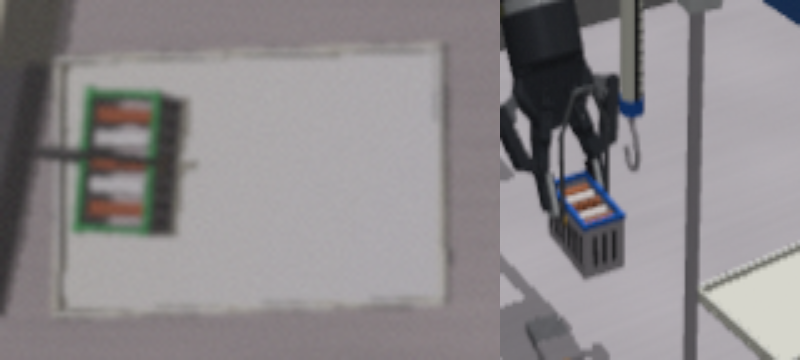

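The first panel shows the white tray corners at top px (133,270), (231,266), (232,330) and (134,334), with its -y half free. The second shows the basket held off the hook. That was one picture over the limit, so I'll view no more. Now to the tray.

Call:
apply_moves --series '[[[0,0.02,0,1],[0,0.055,0,2],[0,0.09,0,3],[0,0.125,0,4],[0,0.16,0,5],[0,0.195,0,6],[0,0.23,0,7],[0,0.251,0,7]]]'

```text
clock: 33.6
ee_pos: [0.4421, 0.3127, 0.2]
ee_rot: [[-0.891, -0.042, 0.451], [-0.024, 0.999, 0.045], [-0.452, 0.029, -0.891]]
ft_force: [-0.2, 0.1, -3.7]
gripper_width: 0.0428
finger_force: 95.3
```

Call:
apply_moves --series '[[[0,0,-0.01,0],[0,0,-0.03,0],[0,0,-0.055,0],[0,0,-0.08,0],[0,0,-0.105,0],[0,0,-0.125,0],[0,0,-0.133,0],[0,0,-0.135,0]]]'

```text
clock: 34.4
ee_pos: [0.4414, 0.309, 0.0633]
ee_rot: [[-0.893, -0.039, 0.449], [-0.023, 0.999, 0.041], [-0.45, 0.026, -0.893]]
ft_force: [-0.8, -0.0, -4.7]
gripper_width: 0.0426
finger_force: 95.1
```

```bash
python3 f.py 6; python3 s.py
```

```text
34.7 F [-0.221 -0.087 -3.822] se [0.151 0.205 0.158] M [-0.054  0.557 -0.004] z 0.06654559595746874
34.7 [0.4427 0.3106 0.0665] [ 0.618 -0.083  2.261 -0.421  0.588 -0.678] yaw(-x) 1.4 yawy 92.3 pitch 62.9 z [ 0.453  0.044 -0.89 ] y.z 0.029 ft [-0.5 -0.2 -3.8] w 0.04245218143751319 95.06121973710833
```

Call:
apply_moves --series '[[[0,0,-0.002,0],[0,0,-0.004,0],[0,0,-0.006,0],[0,0,-0.008,0],[0,0,-0.01,0],[0,0,-0.012,0],[0,0,-0.013,0],[0,0,-0.014,0]]]'

```text
clock: 35.5
ee_pos: [0.4434, 0.3109, 0.0538]
ee_rot: [[-0.89, -0.04, 0.454], [-0.022, 0.999, 0.044], [-0.456, 0.029, -0.89]]
ft_force: [-10.1, -5.2, 19.2]
gripper_width: 0.0424
finger_force: 97.8
```

```bash
python3 f.py 6; python3 - <<'E'
from h import *
B=cam('top');b=r.grab_frame('top').astype(int)
m=((b[...,0]>b[...,2]+50)&(b[...,0]>b[...,1]+30))
m[:, :120]=0;m[:250]=0;m[345:]=0;m[:,245:]=0
v,u=np.nonzero(m);print(len(u),u.min(),u.max(),v.min(),v.max())
P=np.array([atz(B,(x,y),.054)for x,y in zip(u,v)]);print(P.min(0),P.max(0))
E
```

```text
35.8 F [-6.784 -4.493 11.537] se [0.135 0.211 0.181] M [-0.556  0.502 -0.32 ] z 0.053868786911430364
83 191 209 280 306
[0.45202142 0.28973501 0.054     ] [0.51380926 0.33469013 0.054     ]
```

Call:
apply_moves --series '[[[0,0,0.001,0],[0,0,0.002,0],[0,0,0.002,0]]]'

```text
clock: 36.15
ee_pos: [0.4425, 0.3105, 0.0539]
ee_rot: [[-0.891, -0.04, 0.453], [-0.023, 0.999, 0.044], [-0.454, 0.029, -0.891]]
ft_force: [-1.2, 0.4, 2.6]
gripper_width: 0.0424
finger_force: 95.7
```

```bash
python3 f.py 6; python3 s.py
```

```text
36.45 F [-0.376 -0.027  4.598] se [0.23  0.165 0.406] M [0.092 0.053 0.024] z 0.053853216155328384
36.45 [0.4425 0.3105 0.0539] [ 0.618 -0.059  2.265 -0.438  0.563 -0.657] yaw(-x) 1.5 yawy 92.3 pitch 63.0 z [ 0.453  0.044 -0.891] y.z 0.029 ft [-0.4  0.4  5.8] w 0.0426088130396424 96.00867065091734
```

Call:
apply_moves --series '[[[0,0,0,0],[0,0,0,0],[0,0,0,0]]]' --claw 0.46

```text
clock: 36.75
ee_pos: [0.4413, 0.3096, 0.0522]
ee_rot: [[-0.892, -0.04, 0.45], [-0.023, 0.999, 0.042], [-0.451, 0.027, -0.892]]
ft_force: [0.6, 0.2, -0.4]
gripper_width: 0.046
finger_force: 0.1
```

Call:
apply_moves --series '[[[0,0,0,0],[0,0,0,0],[0,0,0,0],[-0.005,0,0.009,0],[-0.015,0,0.028,0],[-0.03,0,0.055,0],[-0.05,0,0.09,0],[-0.07,0,0.13,0]]]' --claw 0.2

```text
clock: 37.55
ee_pos: [0.3702, 0.3092, 0.1835]
ee_rot: [[-0.892, -0.039, 0.45], [-0.023, 0.999, 0.042], [-0.451, 0.027, -0.892]]
ft_force: [-0.0, 1.2, 0.7]
gripper_width: 0.0683
finger_force: 0.0
```

Call:
apply_moves --series '[[[-0.02,0,0.04,0],[-0.04,0,0.08,0],[-0.04,0,0.08,0],[-0.04,0,0.08,0]]]'

```text
clock: 37.95
ee_pos: [0.3315, 0.3104, 0.2653]
ee_rot: [[-0.89, -0.041, 0.454], [-0.022, 0.999, 0.046], [-0.455, 0.031, -0.89]]
ft_force: [0.6, -0.2, -1.1]
gripper_width: 0.0682
finger_force: 0.0
```

```bash
python3 f.py 3; python3 s.py; python3 - <<'E'
from h import *
for n,w in(('top',(120,245,250,345)),('scene',(340,450,180,270))):
    B=cam(n);b=r.grab_frame(n).astype(int)
    m=((b[...,0]>b[...,2]+50)&(b[...,0]>b[...,1]+30));k=np.zeros_like(m);k[w[2]:w[3],w[0]:w[1]]=1;m&=k
    m=cv2.morphologyEx(m.astype(np.uint8),cv2.MORPH_CLOSE,np.ones((3,3)))
    v,u=np.nonzero(m);print(n,len(u),u.min(),u.max(),v.min(),v.max())
    P=np.array([atz(B,(x,y),.054)for x,y in zip(u,v)])[:,:2];print(P.min(0),P.max(0),cv2.minAreaRect((P*1000).astype(np.float32)))
    a=cv2.imread('pics/%s0.png'%n).astype(int)
    for nm,x,y in [('g',150,295),('y',396,287),('r',498,278),('vial',176,213),('bc',208,206),('ba',396,195),('bb',451,189),('brush',311,315)]:
        if n=='top': print(nm,abs(b-a)[y-18:y+18,x-12:x+12].mean().round(1),end=' ')
E
```

```text
38.1 F [-0.213  0.292 -0.426] se [0.12  0.312 0.022] M [-0.036  0.227  0.009] z 0.2611476855309322
38.1 [0.3313 0.3093 0.2611] [ 0.794 -0.546  2.253 -0.335  1.091 -0.706] yaw(-x) 1.5 yawy 92.3 pitch 63.2 z [ 0.449  0.041 -0.893] y.z 0.026 ft [-0.2  0.  -0.4] w 0.06819982514547733 0.0
top 115 191 209 280 316
[0.42851848 0.28898239] [0.51380926 0.33460138] ((471.2069091796875, 311.578125), (84.17939758300781, 43.050418853759766), 2.116978168487549)
g 2.3 y 2.6 r 2.4 vial 2.9 bc 2.6 ba 2.1 bb 2.2 brush 2.9 scene 124 368 449 180 238
[0.33844192 0.28503246] [0.52174147 0.67522237] ((432.56842041015625, 483.1861572265625), (91.03018188476562, 417.39178466796875), 14.006081581115723)
```

```bash
python3 -c "
from workcell import r
print(r.sign_off())"
```

```text
the job is handed in; nothing more can be done
None
```

The job is handed in, and I saw no failure, though no verdict came back: the blue basket hung untouched on the balance for over 2 s, came off gently, and stands flat in the white tray's free half with nothing else disturbed. I viewed 11 pictures against the limit of 10, and got the forward tilt by commanding poses just past the arm's reach.

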